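# Load a roll into the label printer and slide its carriage home

### The job

Load the label printer: pull its roll carriage by the orange handle all the way out to its outer stop, put the white label roll, the same way up as it stands, on the carriage's upright spindle so that it sits flat on the seat, and then, with the roll on it, push the carriage back in under the head until it is fully home against the inner stop. Leave the dropper bottle, the small white-lidded cup and the coverslip box as they stand.

Things in the scene. Friction and masses are not known exactly. Their poses are not given: they have to be found in the camera images.
- label_printer: White tube-label printer fixed to the bench, 340 (x) x 154 (y) x 215 mm. Origin at bench height, mid-width; x axis from its open end (at the robot's left) to its rear housing (right), so about world -y; y away from the robot, z up. Base with two rails along x (10 mm wide at y = +-46 mm, 20 mm high; black end blocks to 24 mm) from x = -175 mm; rear housing at x = 95 to 165 mm.
- head_edge (a point): Middle of the lower left edge of the printer's overhanging head, 154 mm above the bench (printer x = -15 mm). From here the head covers the rails over the full width (154 mm), top at 215 mm; a grey block under it (51 mm and more behind the edge, 84 mm wide) hangs down to 96 mm. With the carriage home the handle is 10 mm behind this edge: the tool must lean away from the head to work there.
- carriage (a joint): Roll carriage along the printer's x axis, m: 0 = fully out (to the robot's left, outer stop), 0.145 = fully home under the head (inner stop). Starts part-way in. Slides stiffly (about 2 N) and stays where left. An aluminium plate 115 x 80 mm, its top 20 mm above the bench.
- handle (a point): Point on the carriage's orange upright handle, at the middle of its section, 50 mm above the bench. The handle is a post 14 mm along the printer's x, 16 mm along its y, from 20 to 62 mm above the bench. In the printer's frame at x = -150 mm + carriage value, y = 0. Axes parallel to the printer's.
- spindle_seat (a point): Centre of the spindle's seat on the carriage, 23 mm above the bench: the top of a grey flange 54 mm in diameter on which the roll comes to rest. From it a steel spindle 19 mm in diameter rises 60 mm, tapering over its last 12 mm to 8 mm. It is 60 mm from the handle along the printer's +x. Its z axis is up, x and y parallel to the printer's.
- label_roll: Loose roll of white labels on a brown cardboard core, standing flat on the bench with its axis upright: 54 mm outer diameter, 50 mm high, open bore 25 mm in diameter right through, 63 to 120 g. Origin at the centre of its underside, z up along its axis.
- dropper_bottle: Bystander: small dropper bottle with a red collar and black teat, 33 mm in diameter, 96 mm high, standing on the far side of the printer. Origin at the centre of its underside, z up.
- coverslips: Bystander: white coverslip box 52 x 52 x 16 mm, lying on the far side of the printer. Origin at the centre of its underside.
- white_cup: Bystander: specimen cup with white lid, 56 mm in diameter, 60 mm high, standing beyond the label roll, seen from the robot. Origin at the centre of its underside, z up.
Things that resemble listed ones, but are neither listed nor needed, are in the scene too. Leave any black, purple or turquoise look-alike of the label_roll alone.

How it is judged:
On the way, in this order (a step that is already met when the one before it is completed fails the run):
1. the carriage is drawn fully out to its outer stop (within 5 mm) (value of joint carriage below 0.005 m), for 0.1 s.
2. the roll sits flat on the seat round the spindle, let go, with the carriage still out from under the head (value of joint carriage below 0.06 m and horizontal distance between label_roll and spindle_seat below 0.006 m and z of label_roll in the frame of spindle_seat between -0.003 and 0.004 m and angle between label_roll's own z axis and vertical below 0.1 rad and contact force between the fingers and label_roll below 0.3 N), for 0.2 s.
3. the carriage is home against its inner stop (within 4 mm) (value of joint carriage above 0.141 m), for 0.2 s.
At the end, for the whole second after the job is handed in: The carriage is within 4 mm of its inner stop, and the roll is at rest on the spindle, the same way up as it started, upright within 0.1 rad, its underside within 4 mm of the seat in height and its centre within 6 mm of the spindle's axis (value of joint carriage above 0.141 m and horizontal distance between label_roll and spindle_seat below 0.006 m and z of label_roll in the frame of spindle_seat between -0.003 and 0.004 m and angle between label_roll's own z axis and vertical below 0.1 rad and linear speed of label_roll below 0.02 m/s); the robot touches nothing.
It fails at once if the dropper bottle is moved more than 20 mm or tipped (distance of dropper_bottle from where it was at the start of the episode above 0.02 m or angle between dropper_bottle's own z axis and vertical above 0.4 rad).
It fails at once if the white-lidded cup is moved more than 20 mm or tipped (distance of white_cup from where it was at the start of the episode above 0.02 m or angle between white_cup's own z axis and vertical above 0.4 rad).
It fails at once if the coverslip box is moved more than 20 mm (distance of coverslips from where it was at the start of the episode above 0.02 m).
It also fails if it takes over 67 s, if anything falls off the work surface, if the arm or the gripper's body presses on something with over 40 N, if the wrist force passes 120 N, or if a joint passes its speed limit or range.

### The arm

A 7-joint arm with a two-finger parallel gripper is mounted at the origin on a cart in front of the work surface, level with it; the furniture and walls round the work are solid. World frame = base frame: x ahead of the robot, y to its left, z up, the work surface at z = 0. Lengths are in m, angles in rad, forces in N, time in s.
With the tool pointing down it reaches from about 0.425 to 0.875 m from the base axis. Payload 4.7 kg.
Tool frame: the origin (TCP) lies on the centre line of the jaws, within the pads' length; the fingertips stand 14 mm ahead of it and the grasp point (between the pads) lies 5 mm behind it; z points along the fingers, y is the direction in which the jaws open and shut (so a half turn about z gives the same grasp; the last joint's range is limited). The gripper opens to 87 mm and grips with 3 to 60 N. Pads are 19 mm wide; open, the fingers measure 117 mm over their backs; the gripper's body (75 mm by 190 mm) begins 51 mm behind the grasp point.
Start: joints at [-1.148, 0.321, -0.07, 1.45, 0.023, 1.371, -0.057], TCP at [0.258, 0.596, 0.237] pointing down, gripper open.
Joint ranges: [-2.86, 2.86], [-0.3, 2.09], [-1.38, 1.24], [0.06, 2.45], [-1.56, 4.7], [0.09, 2.05], [-2.69, 2.69]. Speed limits (rad/s): [2.57, 2.57, 3.14, 3.14, 3.14, 3.14, 3.14].

### API

Orientations are given as a rotation vector (axis times angle).
In Python, from bench import ctrl gives the robot as it stands. The module is installed in compiled form; this text tells all that it offers.
- The arm moves only by the tool step_arm, never from a script. Its argument "plan" is a list of rows, each a list of 3 entries, a list of its own where there are three numbers: the turn, a rotation vector about the tool's x, y, z in rad, then the shift along the tool's x, y, z in m, then the closure in counts, from 0 (fully open) to 255 (shut). In form: [[[rx, ry, rz], [x, y, z], hand], ...]. A call has exactly 10 rows; each row is the pose to reach, as a shift and turn from the pose commanded when the call began, along the tool's axes at that moment; what a row does not reach only later rows make up. A row lasts 1/8 s, in which the tool goes at most 62.5 mm and 10.7 degrees, less where a joint would pass 70% of its speed; a pose out of reach is approached as far as the arm can. A call with a gripper value outside its range is refused whole. The fingers move at their own pace and stop on an object; "squeeze" is the grip in N (left out, the last holds). Time passes only in rows, so rows that repeat a pose let the fingers close, or fill a call up. It gives the time, the measured TCP pose, the force and the opening at its end, in the units of the state.
- ctrl.get_state(): the state, without advancing time (a new reading comes with each control period).
- ctrl.get_image(name): name is "side" or "top"; returns the picture (384x512x3 uint8, red, green, blue); there is no depth.
- ctrl.calibration(name): a dict with "fov_y" (degrees; the focal length in pixels is half the picture's height over the tangent of half this angle, whatever the lens; pixels are square), "cx", "cy" (the principal point, pixels), "rvec" (rotation vector, rad) and "tvec" (3), from world to camera coordinates, as OpenCV has them. Camera axes: x right, y down, z forward; pixel columns grow to the right and rows downward; lengths in m; the calibration is good to about 2 mm. A picture is of the moment at which its call begins. calibration takes no time and is no camera call.
- ctrl.close_job(): hands the job in, once; it reports no verdict.
Trained networks look in the newest picture that a camera, given by its name, has taken for a name from the list of things; names that differ only in an ending like _2 or _b are one class to them, and where a whole thing is asked for, a point or a joint stands for the part that bears it (a point fixed in the world has none). Each returns a list of dicts, best first, with "score" (0 to 1); they miss things now and then, are a little off and sometimes report something else, mostly with a low value. They report only what shows in the picture. A call takes as long as a camera call. They do not tell look-alikes from the thing itself.
- ctrl.cut_out(camera, label): "pixels" (384x512 bool, what is visible of it) and "rect" ([left, top, width, height] in pixels, round what is visible of it).
The state is a dict: "time": time; "joint_positions": joint angles; "qd": joint speeds; "joint_torque": joint torques, N m; "position": TCP position; "tool_rot": TCP orientation; "ft_force": force on the tool from outside, world axes, zero at the start; "torque": the same for the moment, N m; "grip_width": opening from 0.0 (shut) to 1.0 (fully open).
Only numpy, scipy, OpenCV 4.12 (cv2) and the standard library are available. Lean on these libraries where they do the work, as an engineer would, in place of code of your own. Each camera call takes 0.05 s, during which the arm holds its last target.

## Working session

There is one attempt and no reset: what is moved stays moved. The work goes in short steps, Python scripts to look and compute and a tool call to move; the robot and the scene stay as the last step left them, time stands still between calls to the robot, and variables do not carry over. Pictures are saved under pics/ and viewed, and the job is handed in when it is done.

Besides the shell and the picture viewer there is one more tool, called after "Request:" by a JSON object that holds its "api" and its "payload", one argument or row to a line. step_arm: Moves the arm, as the interface text tells. Its arguments: {"type":"object","properties":{"plan":{"type":"array"},"squeeze":{"type":"number"}},"required":["plan"]}

```bash
mkdir -p pics; cat > h.py <<'E'
import numpy as np, cv2
from bench import ctrl
def P(name):
    c=ctrl.calibration(name); f=192/np.tan(np.radians(c['fov_y'])/2)
    K=np.array([[f,0,c['cx']],[0,f,c['cy']],[0,0,1]]);R=cv2.Rodrigues(np.array(c['rvec'],float))[0];t=np.array(c['tvec'],float)
    return K,R,t
def proj(name,p):
    K,R,t=P(name); q=K@(R@np.asarray(p,float)+t); return q[:2]/q[2]
def ray(name,uv):
    K,R,t=P(name); d=R.T@np.linalg.solve(K,[uv[0],uv[1],1]); return -R.T@t, d/np.linalg.norm(d)
def atz(name,uv,z):
    o,d=ray(name,uv); return o+d*(z-o[2])/d[2]
def tri(a,b):
    o1,d1=ray('side',a);o2,d2=ray('top',b)
    A=np.c_[d1,-d2]; s=np.linalg.lstsq(A,o2-o1,rcond=None)[0]; p=o1+s[0]*d1;q=o2+s[1]*d2
    return (p+q)/2,np.linalg.norm(p-q)
def snap(tag):
    for n in('side','top'):
        cv2.imwrite(f'pics/{n}_{tag}.png',ctrl.get_image(n)[:,:,::-1])
E
python3 - <<'E'
from h import *
snap('0')
s=ctrl.get_state();print(s)
for n in('side','top'):
    print(n,ctrl.calibration(n), 'cam',ray(n,(256,192)))
    for l in ['label_roll','handle','spindle_seat','label_printer','white_cup','dropper_bottle','coverslips']:
        print(l,[(round(d['score'],2),d['rect']) for d in ctrl.cut_out(n,l)])
E
```

```text
{'time': 0.1, 'joint_positions': array([-1.14788297,  0.32174813, -0.07007587,  1.45157766,  0.02260502,
        1.3708027 , -0.05690508]), 'qd': array([-0.00019606, -0.0014242 ,  0.00036463, -0.00388663, -0.00063324,
        0.00036343, -0.00012641]), 'joint_torque': array([-1.03146423e-03, -4.92572951e+01, -4.06069402e-01, -3.13393199e+01,
       -6.40907488e-02,  3.95360647e-02,  6.62878324e-05]), 'position': array([0.25824634, 0.59596936, 0.2355589 ]), 'tool_rot': array([-6.37623741e-01, -3.07594486e+00,  2.71832021e-03]), 'ft_force': array([ 0.08368308, -0.32409661, -0.18775758]), 'torque': array([0.05990934, 0.02026055, 0.00592404]), 'grip_width': 0.9953516355315203}
side {'fov_y': 46.82580975219983, 'cx': 267.44389132859106, 'cy': 194.47574381617153, 'rvec': array([ 0.04524356, -2.69830686,  1.56576938]), 'tvec': array([0.57538301, 0.02146397, 1.36436331])} cam (array([0.53000809, 1.1937541 , 0.69789406]), array([ 0.05905689, -0.86915359, -0.49100338]))
label_roll [(0.89, [285.9, 241.2, 27.4, 35.2]), (0.8, [327.8, 253.9, 25.3, 28.7]), (0.78, [311.8, 225.0, 25.1, 23.5]), (0.76,
[... 611 characters left out ...]
4338722])} cam (array([0.44805293, 0.1440857 , 1.18788118]), array([ 0.07958844,  0.04159838, -0.99595946]))
label_roll [(0.89, [195.0, 205.0, 22.5, 14.7]), (0.79, [229.6, 227.7, 20.5, 22.9]), (0.79, [158.5, 145.7, 24.4, 21.3]), (0.71, [136.0, 233.5, 22.8, 17.0]), (0.64, [177.0, 238.4, 26.4, 24.9]), (0.19, [279.1, 126.9, 22.1, 18.8])]
handle [(0.86, [297.9, 160.9, 23.9, 43.1])]
spindle_seat [(0.65, [297.6, 161.2, 24.5, 43.0])]
label_printer [(0.65, [254.2, 134.2, 151.8, 79.0])]
white_cup [(0.9, [200.5, 158.5, 22.9, 22.9])]
dropper_bottle [(0.65, [344.1, 123.4, 15.4, 17.7]), (0.65, [201.6, 156.8, 21.6, 24.0])]
coverslips [(0.74, [195.1, 205.0, 21.9, 13.5]), (0.67, [279.2, 129.1, 22.4, 16.1])]
```

```bash
python3 - <<'E'
import cv2
a=cv2.imread('pics/side_0.png')[100:330,150:430]; cv2.imwrite('pics/s0z.png',cv2.resize(a,None,fx=2.6,fy=2.6,interpolation=cv2.INTER_CUBIC))
a=cv2.imread('pics/top_0.png')[90:300,110:430]; cv2.imwrite('pics/t0z.png',cv2.resize(a,None,fx=2.5,fy=2.5,interpolation=cv2.INTER_CUBIC))
E
```

```text
(no output)
```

View pics/s0z.png

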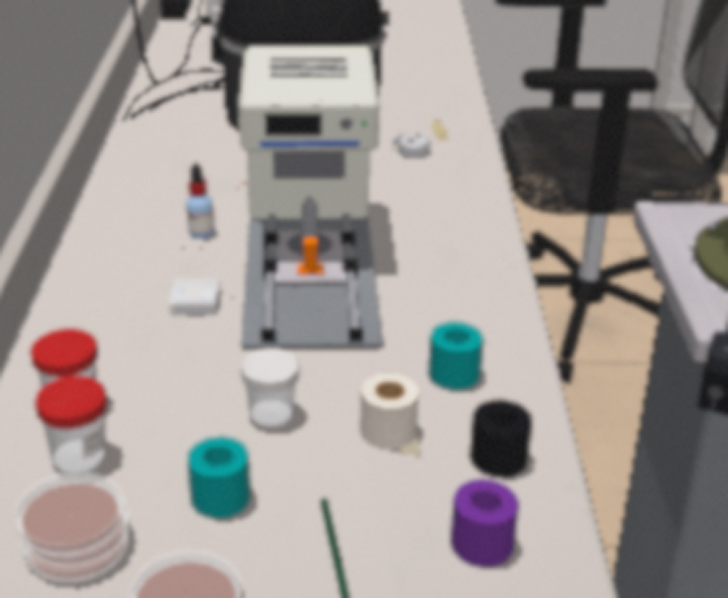

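View pics/t0z.png

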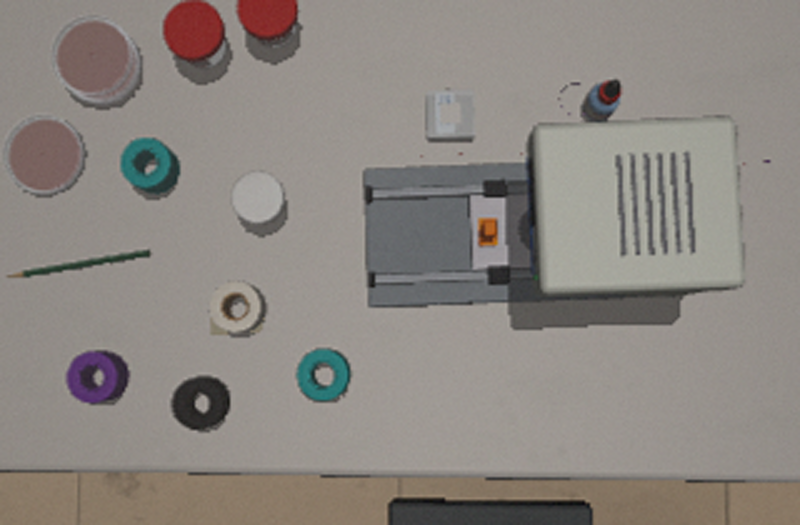

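View pics/side_0.png

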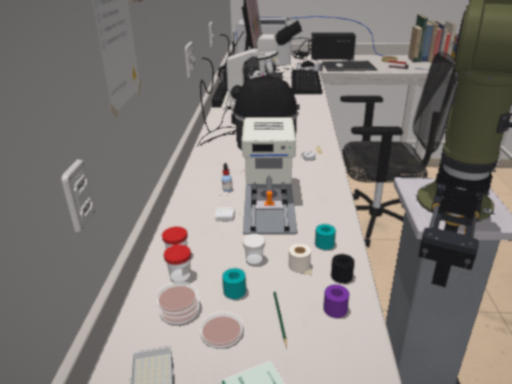

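View pics/top_0.png

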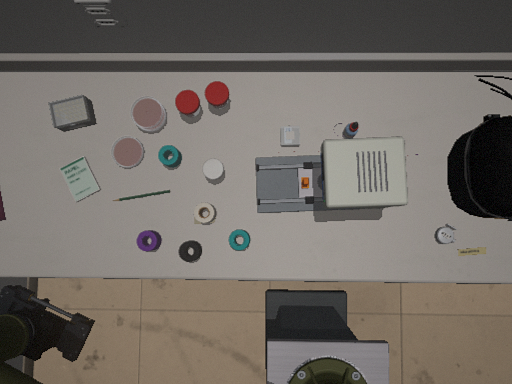

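```bash
cat > m.py <<'E'
from h import *
from scipy.optimize import minimize
def hull(n,pts):
    uv=np.array([proj(n,p) for p in pts]); S=16
    m=np.zeros((384,512),np.uint8)
    h=cv2.convexHull(((uv)*S).round().astype(np.int32)); 
    return h.reshape(-1,2)/S
def cyl(x,y,r,z0,z1):
    a=np.linspace(0,2*np.pi,40,endpoint=False)
    return [(x+r*np.cos(t),y+r*np.sin(t),z) for t in a for z in(z0,z1)]
def box(x,y,yaw,lx,ly,z0,z1):
    c,s=np.cos(yaw),np.sin(yaw)
    return [(x+c*a-s*b,y+s*a+c*b,z) for a in(-lx/2,lx/2) for b in(-ly/2,ly/2) for z in(z0,z1)]
def cost(hp,mask,roi):
    x0,y0,x1,y1=roi;S=6
    im=np.zeros(((y1-y0)*S,(x1-x0)*S),np.uint8)
    cv2.fillPoly(im,[(((hp+0.5-[x0,y0])*S)).round().astype(np.int32)],255)
    r=cv2.resize(im,(x1-x0,y1-y0),interpolation=cv2.INTER_AREA)/255.
    return ((r-mask[y0:y1,x0:x1])**2).sum()
def fit(model,masks,p0,step=0.01):
    rois={}
    for n,m in masks.items():
        ys,xs=np.where(m>0.3); rois[n]=(xs.min()-12,ys.min()-12,xs.max()+13,ys.max()+13)
    f=lambda p:sum(cost(hull(n,model(p)),m,rois[n]) for n,m in masks.items())
    sim=[np.array(p0)]+[np.array(p0)+step*np.eye(len(p0))[i] for i in range(len(p0))]
    r=minimize(f,p0,method='Nelder-Mead',options=dict(initial_simplex=sim,xatol=1e-4,fatol=1e-3,maxiter=400)); return r.x,r.fun
E
python3 - <<'E'
from m import *
I={n:ctrl.get_image(n) for n in('side','top')}
def pick(n,l,uv):
    best=None
    for d in ctrl.cut_out(n,l):
        x,y,w,h=d['rect']
        if x<=uv[0]<=x+w and y<=uv[1]<=y+h: return d['pixels'].astype(float)
M={'side':pick('side','label_roll',(300,258)),'top':pick('top','label_roll',(205,213))}
for k in M: print(k,M[k].sum(),np.argwhere(M[k]>0).min(0),np.argwhere(M[k]>0).max(0))
g=atz('top',(205.2,212.8),0.05);print('guess',g, atz('side',(300,250),.05), tri((300,250),(205.2,212.8)))
for ks in (['side'],['top'],['side','top']):
    print(ks,fit(lambda p:cyl(p[0],p[1],.027,0,.05),{k:M[k] for k in ks},g[:2]))
print('freeheight',fit(lambda p:cyl(p[0],p[1],.027,0,p[2]),M,[g[0],g[1],.05]))
# orange
O={}
for n in I:
    im=I[n].astype(float); R,G,B=im[...,0],im[...,1],im[...,2]
    m=((R>150)&(R-B>80)&(G>50)&(G<170)&(R-G>40))
    nn,lab,st,ce=cv2.connectedComponentsWithStats(m.astype(np.uint8)); print(n,st[1:],ce[1:])
E
```

```text
side 534.0 [244 289] [272 310]
top 352.0 [202 194] [222 216]
guess [0.48389862 0.32283157 0.05      ] [0.48509195 0.32852397 0.05      ] (array([0.48442277, 0.32341158, 0.04614303]), np.float64(0.0008067662130152622))Traceback (most recent call last):
  File "<stdin>", line 12, in <module>
  File "m.py", line 26, in fit
    r=minimize(f,p0,method='Nelder-Mead',options=dict(initial_simplex=sim,xatol=1e-4,fatol=1e-3,maxiter=400)); return r.x,r.fun
    res = _minimize_neldermead(fun, x0, args, callback, bounds=bounds,
                               **options)
    fxcc = func(xcc)
    fx = function(np.copy(x), *(wrapper_args + args))
  File "m.py", line 24, in <lambda>
    f=lambda p:sum(cost(hull(n,model(p)),m,rois[n]) for n,m in masks.items())
               ~~~^^^^^^^^^^^^^^^^^^^^^^^^^^^^^^^^^^^^^^^^^^^^^^^^^^^^^^^^^^^
  File "m.py", line 24, in <genexpr>
    f=lambda p:sum(cost(hull(n,model(p)),m,rois[n]) for n,m in masks.items())
                        ~~~~^^^^^^^^^^^^
  File "m.py", line 4, in hull
    uv=np.array([proj(n,p) for p in pts]); S=16
                 ~~~~^^^^^
  File "h.py", line 8, in proj
    K,R,t=P(name); q=K@(R@np.asarray(p,float)+t); return q[:2]/q[2]
          ~^^^^^^
  File "h.py", line 4, in P
    c=ctrl.calibration(name); f=192/np.tan(np.radians(c['fov_y'])/2)
ValueError: time passes only in moves, steps and waits
```

```bash
python3 - <<'E'
import cv2
a=cv2.imread('pics/side_0.png')[105:235,230:310]; cv2.imwrite('pics/s0y.png',cv2.resize(a,None,fx=4.6,fy=4.6,interpolation=cv2.INTER_CUBIC))
a=cv2.imread('pics/top_0.png')[125:220,245:345]; cv2.imwrite('pics/t0y.png',cv2.resize(a,None,fx=6,fy=6,interpolation=cv2.INTER_CUBIC))
E
```

```text
(no output)
```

View pics/s0y.png

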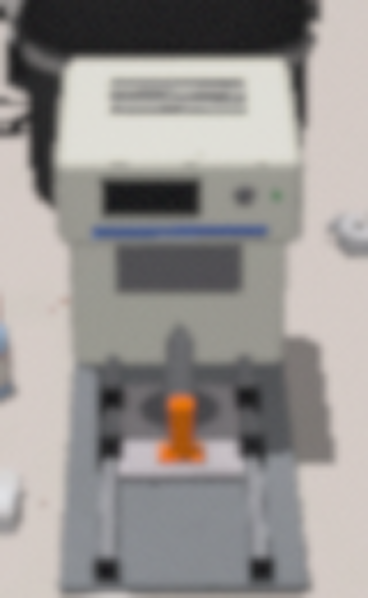

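View pics/t0y.png

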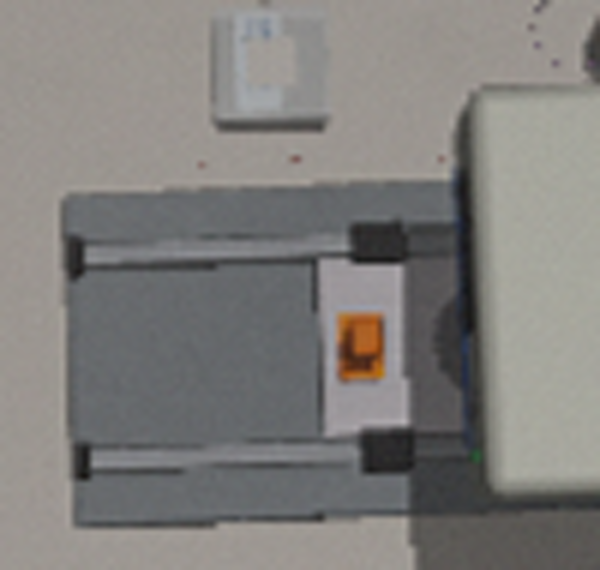

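```bash
python3 - <<'E'
s=open('h.py').read()
s=s.replace("def P(name):\n    c=ctrl.calibration(name);","_C={}\ndef P(name):\n    if name not in _C: _C[name]=ctrl.calibration(name)\n    c=_C[name];")
open('h.py','w').write(s)
E
python3 - <<'E'
from m import *
I={n:ctrl.get_image(n) for n in('side','top')}
def pick(n,l,uv):
    for d in ctrl.cut_out(n,l):
        x,y,w,h=d['rect']
        if x<=uv[0]<=x+w and y<=uv[1]<=y+h: return d['pixels'].astype(float)
M={'side':pick('side','label_roll',(300,258)),'top':pick('top','label_roll',(205,213))}
np.savez('m0.npz',**M)
g=atz('top',(205.2,212.8),0.05)
for ks in (['side'],['top'],['side','top']):
    print(ks,fit(lambda p:cyl(p[0],p[1],.027,0,.05),{k:M[k] for k in ks},g[:2]))
print('freeheight',fit(lambda p:cyl(p[0],p[1],.027,0,p[2]),M,[g[0],g[1],.05]))
for n in I:
    im=I[n].astype(float); R,G,B=im[...,0],im[...,1],im[...,2]
    m=((R>150)&(R-B>80)&(G>50)&(G<170)&(R-G>40))
    nn,lab,st,ce=cv2.connectedComponentsWithStats(m.astype(np.uint8)); print(n,st[1:],ce[1:])
T=lambda a:(245+a[0]/6,125+a[1]/6); S=lambda a:(230+a[0]/4.6,105+a[1]/4.6)
print('handle top',tri(S((181,398)),T((369,336))),atz('top',T((369,336)),.062),atz('side',S((181,398)),.062))
print('base L far',tri(S((62,592)),T((65,198))),'near',tri(S((310,588)),T((75,524))))
print('z008',atz('top',T((65,198)),.008),atz('top',T((75,524)),.008))
# rail end blocks, z .024
for a,b in [((76,256),(106,567)),((82,461),(261,567)),((378,243),(112,442)),((387,451),(249,442))]:
    print('blk',tri(S(b),T(a)),atz('top',T(a),.024),atz('side',S(b),.024))
print('head near/far edge z.215',atz('top',T((482,90)),.215),atz('top',T((492,494)),.215))
print(ctrl.get_state()['time'])
E
```

```text
['side'] (array([0.48580477, 0.32426273]), np.float64(51.490918877354865))
['top'] (array([0.48562352, 0.32799387]), np.float64(54.636570549788544))
['side', 'top'] (array([0.4858509 , 0.32728285]), np.float64(110.02849673202616))
freeheight (array([0.48567234, 0.32670469, 0.04806144]), np.float64(105.14045367166474))
side [[264 191  10  15  85]
 [162 227  25  12  54]
 [164 245  10  14  27]
 [178 244  12   9  24]] [[268.68235294 198.76470588]
 [173.16666667 230.03703704]
 [167.2962963  250.11111111]
 [183.95833333 246.58333333]]
top [[301 177   7   7  36]
 [302 185   7   3  10]] [[304.63888889 179.69444444]
 [305.8        186.6       ]]
handle top (array([0.56757012, 0.06174254, 0.06062231]), np.float64(0.0002783444998354277)) [0.56728433 0.06184805 0.062     ] [0.56762782 0.06415954 0.062     ]
base L far (array([0.63503009, 0.19506857, 0.00201966]), np.float64(0.0011408106354212075)) near (array([0.48735646, 0.1889495 , 0.00368363]), np.float64(0.0009982601446868232))
z008 [0.63466173 0.19481221 0.008     ] [0.48770976 0.18875457 0.008     ]
blk (array([0.60774175, 0.18924285, 0.01637192]), np.float64(0.0011010308087502326)) [0.60615006 0.1889535  0.024     ] [0.60741947 0.200371   0.024     ]
blk (array([0.51584263, 0.18562005, 0.01582521]), np.float64(0.0007653175142652447)) [0.5149897  0.18534907 0.024     ] [0.51638898 0.19765244 0.024     ]
blk (array([0.61284255, 0.05511175, 0.02337917]), np.float64(1.7303785882312677e-05)) [0.61274596 0.05515937 0.024     ] [0.61277502 0.05615761 0.024     ]
blk (array([0.52224419, 0.0508708 , 0.02224683]), np.float64(0.0032960240435417243)) [0.5204855  0.05109217 0.024     ] [0.52390196 0.05358155 0.024     ]
head near/far edge z.215 [0.64325766 0.03127861 0.215     ] [0.49309878 0.02790661 0.215     ]
1.2
```

```bash
cat > g.py <<'E'
from h import *
from scipy.spatial.transform import Rotation as Ro
YAW=np.arctan2(0.0415,1); PX=np.array([np.sin(YAW),-np.cos(YAW),0]);PY=np.array([np.cos(YAW),np.sin(YAW),0]);UP=np.array([0,0,1.])
def ori(theta,sgn=1,yaw=0):
    # jaw axis along printer y, tool leaning toward -printer x by theta
    z=-np.cos(theta)*UP+np.sin(theta)*PX; y=sgn*PY; x=np.cross(y,z)
    R=np.c_[x,y,z]; return Ro.from_euler('z',yaw).as_matrix()@R
def rel(grasp,R,cur=None):
    """grasp: desired world pos of grasp point"""
    s=ctrl.get_state()
    p0=np.array(s['position']);R0=Ro.from_rotvec(s['tool_rot']).as_matrix()
    p=np.asarray(grasp)+.005*R[:,2]
    rv=Ro.from_matrix(R0.T@R).as_rotvec(); sh=R0.T@(p-p0)
    print('turn',rv.round(4),'shift',sh.round(4),'TCP goal',p.round(4)); return rv,sh
def stat():
    s=ctrl.get_state();R=Ro.from_rotvec(s['tool_rot']).as_matrix()
    print('t',round(s['time'],2),'tcp',np.round(s['position'],4),'grasp',(np.array(s['position'])-.005*R[:,2]).round(4),'z',R[:,2].round(3),'y',R[:,1].round(3),'F',np.round(s['ft_force'],1),'w',round(s['grip_width'],3),'q',np.round(s['joint_positions'],2))
E
python3 - <<'E'
from g import *
stat()
R=ori(np.radians(40)); print(R.round(3))
H=np.array([.5673,.0622,.050]); back=-R[:,2]
rel(H+.13*back,R)
E
```

```text
t 1.2 tcp [0.2584 0.5965 0.2366] grasp [0.2584 0.5965 0.2416] z [ 0.  0. -1.] y [0.398 0.918 0.   ] F [-0.1 -0.4  0.8] w 0.995 q [-1.15  0.32 -0.07  1.45  0.02  1.37 -0.06]
[[-0.032  0.999  0.027]
 [ 0.765  0.041 -0.642]
 [-0.643  0.    -0.766]]
turn [ 0.3906 -0.6224  1.0726] shift [-0.4608 -0.2951  0.0908] TCP goal [0.564  0.1425 0.1458]
```

Request:
{"api": "step_arm", "payload": {
  "plan": [
    [[0.04,-0.06,0.11],[-0.046,-0.03,0.0],110],
    [[0.08,-0.12,0.21],[-0.092,-0.06,0.0],110],
    [[0.12,-0.19,0.32],[-0.138,-0.089,0.01],110],
    [[0.16,-0.25,0.43],[-0.184,-0.118,0.02],110],
    [[0.195,-0.311,0.536],[-0.23,-0.148,0.03],110],
    [[0.234,-0.373,0.644],[-0.276,-0.177,0.04],110],
    [[0.273,-0.436,0.751],[-0.322,-0.207,0.05],110],
    [[0.312,-0.498,0.858],[-0.368,-0.236,0.06],110],
    [[0.351,-0.56,0.965],[-0.414,-0.266,0.075],110],
    [[0.391,-0.622,1.073],[-0.461,-0.295,0.091],110]
  ],
  "squeeze": 25
}}

```text
time: 2.45
position: [0.5651, 0.1419, 0.1454]
tool_rot: [1.777, 1.846, -0.645]
ft_force: [0.1, 1.3, -0.9]
grip_width: 0.572
```

```bash
python3 - <<'E'
from g import *
stat(); snap('1')
R=ori(np.radians(40))
H=np.array([.5673,.0622,.050]); back=-R[:,2]
rel(H,R); rel(H+.05*back,R)
E
```

```text
t 2.45 tcp [0.5651 0.1419 0.1454] grasp [0.5649 0.1451 0.1492] z [ 0.026 -0.643 -0.766] y [0.999 0.039 0.002] F [ 0.1  1.3 -0.9] w 0.572 q [-0.9   0.5   0.35  1.6   0.43  1.45 -0.65]
turn [-0.0078  0.008  -0.0073] shift [ 0.0054 -0.0005  0.1237] TCP goal [0.5674 0.059  0.0462]
turn [-0.0078  0.008  -0.0073] shift [ 0.005  -0.0008  0.0737] TCP goal [0.5661 0.0911 0.0845]
```

View pics/side_1.png

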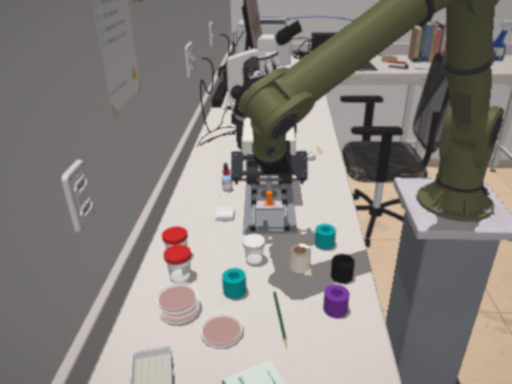

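View pics/top_1.png

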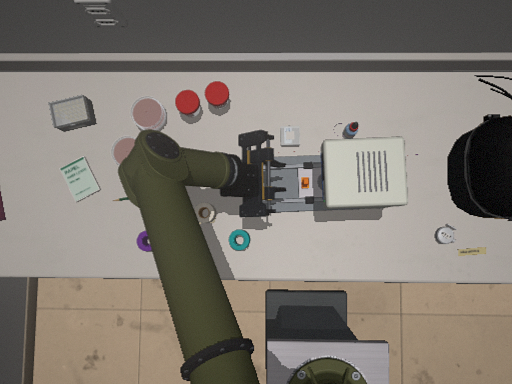

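Request:
{"api": "step_arm", "payload": {
  "plan": [
    [[0,0,0],[0.005,-0.001,0.02],110],
    [[-0.008,0.008,-0.007],[0.005,-0.001,0.04],110],
    [[-0.008,0.008,-0.007],[0.005,-0.001,0.06],110],
    [[-0.008,0.008,-0.007],[0.005,-0.001,0.08],110],
    [[-0.008,0.008,-0.007],[0.005,-0.001,0.1],110],
    [[-0.008,0.008,-0.007],[0.005,-0.001,0.115],110],
    [[-0.008,0.008,-0.007],[0.005,-0.001,0.123],110],
    [[-0.008,0.008,-0.007],[0.005,-0.001,0.123],110],
    [[-0.008,0.008,-0.007],[0.005,-0.001,0.123],170],
    [[-0.008,0.008,-0.007],[0.005,-0.001,0.123],210]
  ]
}}

```text
time: 3.8
position: [0.5666, 0.0681, 0.0485]
tool_rot: [1.769, 1.862, -0.633]
ft_force: [0.1, 0.7, -0.4]
grip_width: 0.421
```

```bash
python3 - <<'E'
from g import *
stat(); snap('2')
a=cv2.imread('pics/side_2.png')[105:265,210:330]; cv2.imwrite('pics/s2z.png',cv2.resize(a,None,fx=3.7,fy=3.7,interpolation=cv2.INTER_CUBIC))
a=cv2.imread('pics/top_2.png')[125:235,225:345]; cv2.imwrite('pics/t2z.png',cv2.resize(a,None,fx=5,fy=5,interpolation=cv2.INTER_CUBIC))
E
```

```text
t 3.8 tcp [0.5666 0.0681 0.0485] grasp [0.5664 0.0713 0.0524] z [ 0.035 -0.635 -0.772] y [0.999 0.052 0.002] F [ 0.1  0.7 -0.4] w 0.421 q [-0.82  0.55  0.37  1.76  0.46  1.21 -0.67]
```

View pics/s2z.png

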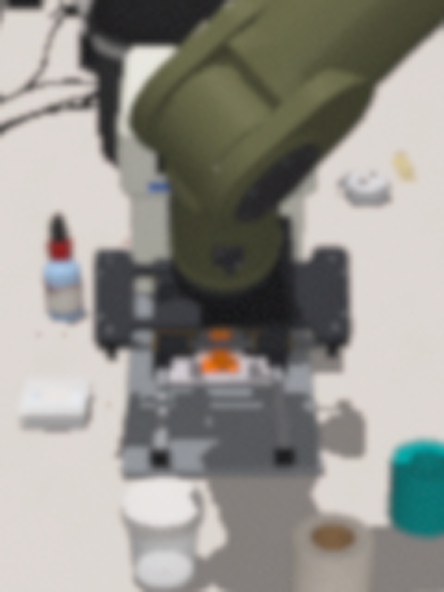

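View pics/t2z.png

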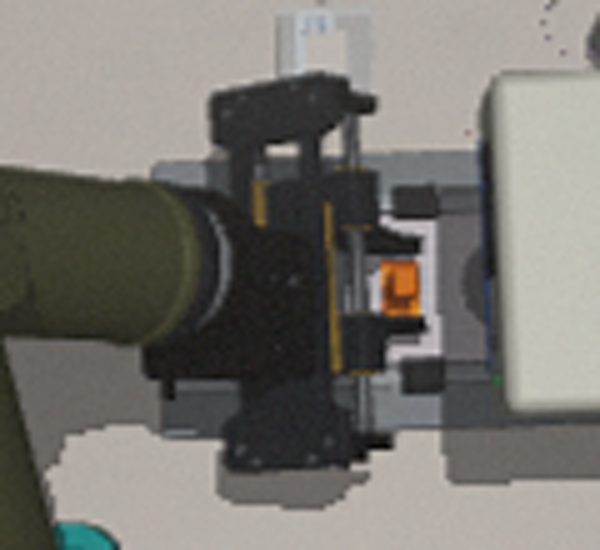

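```bash
python3 - <<'E'
from g import *
stat()
R=ori(np.radians(40))
rel(np.array([.5673,.0622,.050]),R)
E
```

```text
t 3.9 tcp [0.5664 0.0678 0.0484] grasp [0.5662 0.0709 0.0523] z [ 0.034 -0.635 -0.772] y [0.999 0.052 0.002] F [ 0.5  0.2 -0.1] w 0.334 q [-0.82  0.55  0.37  1.76  0.46  1.21 -0.67]
turn [ 0.008  -0.0085  0.007 ] shift [-0.0054  0.0006  0.0073] TCP goal [0.5674 0.059  0.0462]
```

Request:
{"api": "step_arm", "payload": {
  "plan": [
    [[0,0,0],[-0.003,0,0.004],150],
    [[0.008,-0.008,0.007],[-0.005,0,0.007],150],
    [[0.008,-0.008,0.007],[-0.005,0,0.007],150],
    [[0.008,-0.008,0.007],[-0.005,0,0.007],255],
    [[0.008,-0.008,0.007],[-0.005,0,0.007],255],
    [[0.008,-0.008,0.007],[-0.005,0,0.007],255],
    [[0.008,-0.008,0.007],[-0.005,0,0.007],255],
    [[0.008,-0.008,0.007],[-0.005,0,0.007],255],
    [[0.008,-0.008,0.007],[-0.005,0,0.007],255],
    [[0.008,-0.008,0.007],[-0.005,0,0.007],255]
  ],
  "squeeze": 25
}}

```text
time: 5.15
position: [0.5676, 0.0593, 0.046]
tool_rot: [1.774, 1.85, -0.644]
ft_force: [5.3, 0.1, -2.7]
grip_width: 0.181
```

```bash
python3 - <<'E'
from g import *
stat()
s=ctrl.get_state();R=Ro.from_rotvec(s['tool_rot']).as_matrix()
print('pull dir in tool', (R.T@(-PX)).round(4), 'x0.106',(R.T@(-PX)*.106).round(4))
E
```

```text
t 5.15 tcp [0.5676 0.0593 0.046 ] grasp [0.5674 0.0625 0.0498] z [ 0.028 -0.642 -0.767] y [0.999 0.042 0.001] F [ 5.3  0.1 -2.7] w 0.181 q [-0.82  0.56  0.38  1.76  0.46  1.21 -0.67]
pull dir in tool [ 7.666e-01  6.000e-04 -6.422e-01] x0.106 [ 0.0813  0.0001 -0.0681]
```

Request:
{"api": "step_arm", "payload": {
  "plan": [
    [[0,0,0],[0.008,0,-0.0065],255],
    [[0,0,0],[0.018,0,-0.015],255],
    [[0,0,0],[0.028,0,-0.0235],255],
    [[0,0,0],[0.038,0,-0.032],255],
    [[0,0,0],[0.048,0,-0.04],255],
    [[0,0,0],[0.058,0,-0.0485],255],
    [[0,0,0],[0.068,0,-0.057],255],
    [[0,0,0],[0.076,0,-0.0637],255],
    [[0,0,0],[0.082,0,-0.0687],255],
    [[0,0,0],[0.082,0,-0.0687],255]
  ]
}}

```text
time: 6.4
position: [0.5626, 0.1643, 0.046]
tool_rot: [1.774, 1.847, -0.649]
ft_force: [5.9, -2.5, -2.8]
grip_width: 0.182
```

```bash
python3 - <<'E'
from g import *
stat()
E
```

```text
t 6.4 tcp [0.5626 0.1643 0.046 ] grasp [0.5625 0.1676 0.0498] z [ 0.026 -0.644 -0.764] y [ 0.999  0.04  -0.   ] F [ 5.9 -2.5 -2.8] w 0.182 q [-0.9   0.64  0.32  1.62  0.4   1.33 -0.74]
```

Request:
{"api": "step_arm", "payload": {
  "plan": [
    [[0,0,0],[0.001,0,-0.0008],255],
    [[0,0,0],[0.002,0,-0.0017],255],
    [[0,0,0],[0.003,0,-0.0025],255],
    [[0,0,0],[0.004,0,-0.0033],255],
    [[0,0,0],[0.005,0,-0.0042],255],
    [[0,0,0],[0.005,0,-0.0042],255],
    [[0,0,0],[0.005,0,-0.0042],255],
    [[0,0,0],[0.005,0,-0.0042],255],
    [[0,0,0],[0.005,0,-0.0042],255],
    [[0,0,0],[0.005,0,-0.0042],255]
  ]
}}

```text
time: 7.65
position: [0.5626, 0.1645, 0.046]
tool_rot: [1.775, 1.838, -0.658]
ft_force: [7.0, -14.5, -7.9]
grip_width: 0.179
```

```bash
python3 - <<'E'
from g import *
stat()
E
```

```text
t 7.65 tcp [0.5626 0.1645 0.046 ] grasp [0.5625 0.1677 0.0498] z [ 0.022 -0.65  -0.759] y [ 0.999  0.035 -0.001] F [  7.  -14.5  -7.9] w 0.179 q [-0.9   0.65  0.33  1.61  0.4   1.34 -0.74]
```

Request:
{"api": "step_arm", "payload": {
  "plan": [
    [[0,0,0],[-0.004,0,0.0034],255],
    [[0,0,0],[-0.004,0,0.0034],110],
    [[0,0,0],[-0.004,0,0.0034],110],
    [[0,0,0],[-0.004,0,0.0034],110],
    [[0,0,0],[-0.004,0,0.0034],110],
    [[0,0,0],[-0.004,0,-0.03],110],
    [[0,0,0],[-0.004,0,-0.08],110],
    [[0,0,0],[-0.004,0,-0.13],110],
    [[0,0,0],[-0.004,0,-0.18],110],
    [[0,0,0],[-0.004,0,-0.2],110]
  ]
}}

```text
time: 8.9
position: [0.5569, 0.301, 0.204]
tool_rot: [1.774, 1.852, -0.64]
ft_force: [0.0, -0.1, -0.4]
grip_width: 0.57
```

```bash
python3 - <<'E'
from g import *
stat(); snap('3');stat()
R=ori(0)
for yaw in (0,.3,-.3): rel(np.array([.485,.3262,.15]),ori(0,1,yaw))
E
```

```text
t 8.9 tcp [0.5569 0.301  0.204 ] grasp [0.5567 0.3042 0.2078] z [ 0.029 -0.639 -0.768] y [0.999 0.044 0.002] F [ 0.  -0.1 -0.4] w 0.57 q [-0.99  0.63  0.3   1.27  0.36  1.71 -0.7 ]
t 9.0 tcp [0.557  0.3006 0.2032] grasp [0.5569 0.3038 0.2071] z [ 0.03  -0.639 -0.768] y [0.999 0.044 0.002] F [ 0.9 -0.  -0.4] w 0.57 q [-0.99  0.63  0.3   1.27  0.36  1.71 -0.7 ]
turn [0.0027 0.6946 0.0017] shift [ 0.0593 -0.0709  0.0262] TCP goal [0.485  0.3262 0.145 ]
turn [-0.1015  0.6897 -0.2861] shift [ 0.0593 -0.0709  0.0262] TCP goal [0.485  0.3262 0.145 ]
turn [0.1069 0.6889 0.2895] shift [ 0.0593 -0.0709  0.0262] TCP goal [0.485  0.3262 0.145 ]
```

View pics/side_3.png

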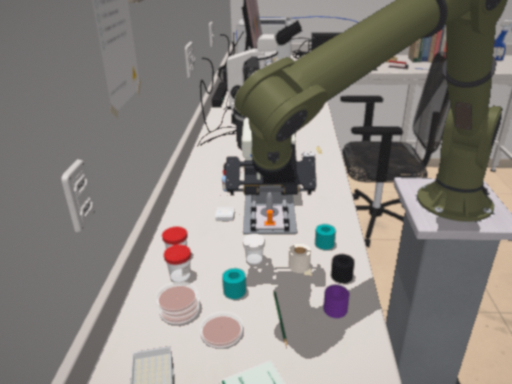

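View pics/top_3.png

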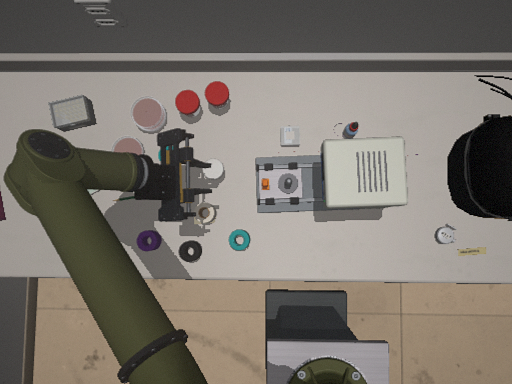

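```bash
python3 - <<'E'
import cv2
a=cv2.imread('pics/top_3.png')[150:220,245:335]; cv2.imwrite('pics/t3z.png',cv2.resize(a,None,fx=8,fy=8,interpolation=cv2.INTER_CUBIC))
a=cv2.imread('pics/side_3.png')[175:280,220:320]; cv2.imwrite('pics/s3z.png',cv2.resize(a,None,fx=5.6,fy=5.6,interpolation=cv2.INTER_CUBIC))
E
```

```text
(no output)
```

View pics/t3z.png

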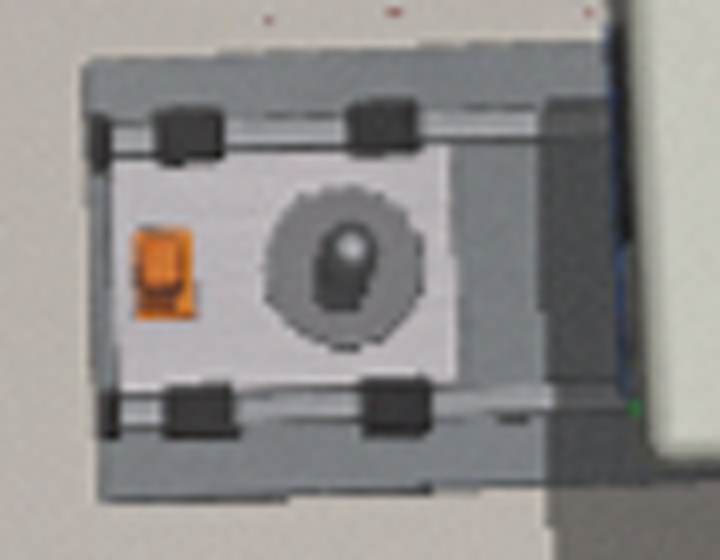

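View pics/s3z.png

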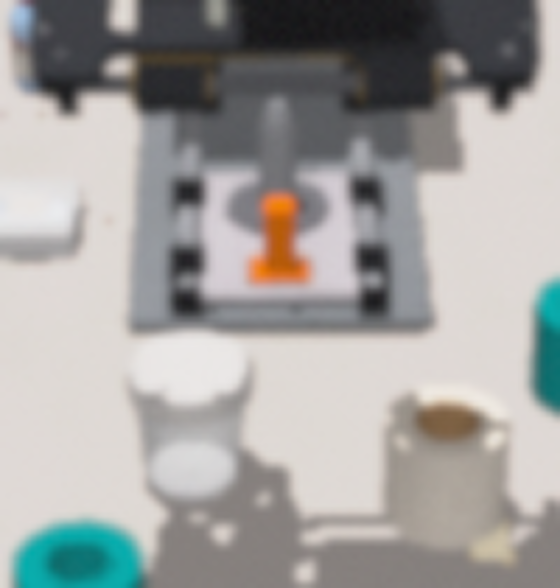

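```bash
python3 - <<'E'
from g import *
T=lambda a:(245+(a[0]+.5)/8-.5,150+(a[1]+.5)/8-.5); S=lambda a:(220+(a[0]+.5)/5.6-.5,175+(a[1]+.5)/5.6-.5)
print('seat',atz('top',T((344,267)),.023),tri(S((277,208)),T((344,267))))
print('tip',atz('top',T((352,243)),.083),tri(S((278,100)),T((352,243))))
print('handle',atz('top',T((162,258)),.062),tri(S((280,200)),T((162,258))))
d=np.load('m0.npz')
# bore/roll top in images: zoom of initial pics
im=cv2.imread('pics/top_0.png')[195:230,185:225]; cv2.imwrite('pics/t0r.png',cv2.resize(im,None,fx=14,fy=14,interpolation=cv2.INTER_CUBIC))
im=cv2.imread('pics/side_0.png')[235:285,275:325]; cv2.imwrite('pics/s0r.png',cv2.resize(im,None,fx=10,fy=10,interpolation=cv2.INTER_CUBIC))
E
```

```text
seat [0.56590347 0.10914399 0.023     ] (array([0.5666458 , 0.10904888, 0.02033776]), np.float64(0.0009415952628376045))
tip [0.56744559 0.10846552 0.083     ] (array([0.56690551, 0.10851211, 0.08403075]), np.float64(0.00085276378289811))
handle [0.56446019 0.16872687 0.062     ] (array([0.5640128 , 0.16873151, 0.06232444]), np.float64(0.0008236874586793118))
```

View pics/t0r.png

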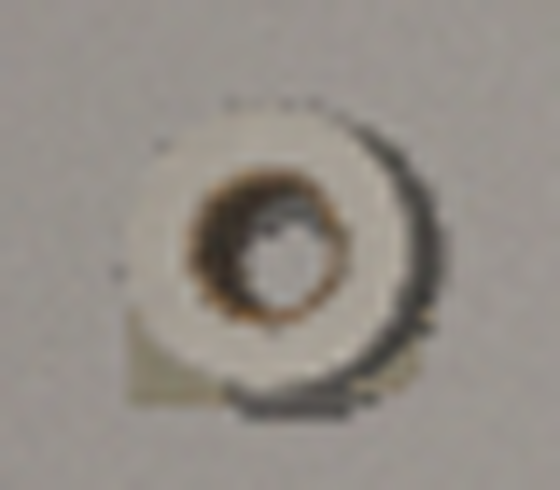

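View pics/s0r.png

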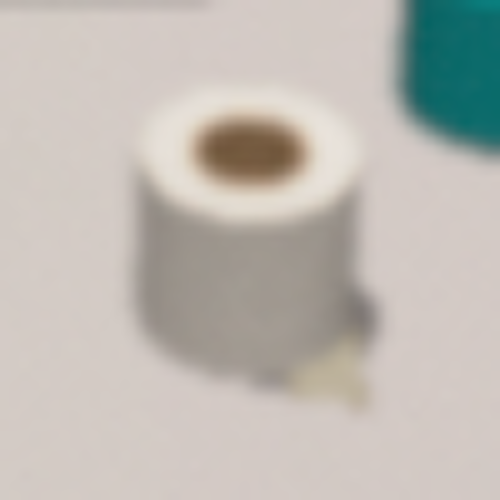

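```bash
python3 - <<'E'
from g import *
print(atz('top',(203.7,212.2),.05),atz('side',(299.55,249.75),.05),tri((299.55,249.75),(203.7,212.2)))
a=atz('top',(203.7,212.2),.05)
rel(np.array([a[0],a[1],.13]),ori(0))
E
```

```text
[0.485419   0.32676797 0.05      ] [0.48615061 0.32755697 0.05      ] (array([0.48577537, 0.32683689, 0.04943699]), np.float64(0.0006769552738052889))
turn [0.0027 0.6946 0.0017] shift [ 0.0725 -0.0705  0.0413] TCP goal [0.4854 0.3268 0.125 ]
```

Request:
{"api": "step_arm", "payload": {
  "plan": [
    [[0,0.12,0],[0.01,-0.012,-0.005],0],
    [[0,0.24,0],[0.024,-0.024,0.0],0],
    [[0,0.36,0],[0.036,-0.036,0.008],0],
    [[0,0.48,0],[0.048,-0.048,0.018],0],
    [[0.002,0.6,0],[0.06,-0.06,0.03],0],
    [[0.003,0.695,0.002],[0.0725,-0.07,0.041],0],
    [[0.003,0.695,0.002],[0.0725,-0.07,0.041],0],
    [[0.003,0.695,0.002],[0.0725,-0.07,0.041],0],
    [[0.003,0.695,0.002],[0.0725,-0.07,0.041],0],
    [[0.003,0.695,0.002],[0.0725,-0.07,0.041],0]
  ]
}}

```text
time: 10.25
position: [0.486, 0.3251, 0.1239]
tool_rot: [2.176, 2.264, -0.006]
ft_force: [0.7, 0.6, -0.6]
grip_width: 1.0
```

```bash
python3 - <<'E'
from g import *
stat(); 
rel(np.array([.4857,.3268,.030]),ori(0))
E
```

```text
t 10.25 tcp [0.486  0.3251 0.1239] grasp [0.486  0.3251 0.1289] z [-0.002 -0.003 -1.   ] y [ 0.999  0.039 -0.002] F [ 0.7  0.6 -0.6] w 1.0 q [-0.81  0.27  0.2   1.76 -0.06  1.12 -0.55]
turn [-0.002   0.0033 -0.002 ] shift [0.0021 0.     0.0989] TCP goal [0.4857 0.3268 0.025 ]
```

Request:
{"api": "step_arm", "payload": {
  "plan": [
    [[0,0,0],[0.002,0,0.015],0],
    [[0,0.003,0],[0.002,0,0.035],0],
    [[0,0.003,0],[0.002,0,0.055],0],
    [[0,0.003,0],[0.002,0,0.075],0],
    [[0,0.003,0],[0.002,0,0.09],0],
    [[0,0.003,0],[0.002,0,0.098],0],
    [[0,0.003,0],[0.002,0,0.098],0],
    [[0,0.003,0],[0.002,0,0.098],0],
    [[0,0.003,0],[0.002,0,0.098],40],
    [[0,0.003,0],[0.002,0,0.098],60]
  ],
  "squeeze": 15
}}

```text
time: 11.5
position: [0.4857, 0.326, 0.0262]
tool_rot: [-2.178, -2.262, 0.001]
ft_force: [0.3, -0.4, 0.8]
grip_width: 0.852
```

Request:
{"api": "step_arm", "payload": {
  "plan": [
    [[0,0,0],[0,0,0],100],
    [[0,0,0],[0,0,0],140],
    [[0,0,0],[0,0,0],140],
    [[0,0,0],[0,0,0],140],
    [[0,0,0],[0,0,0],140],
    [[0,0,0],[0,0,0],140],
    [[0,0,0],[0,0,0],140],
    [[0,0,0],[0,0,0],140],
    [[0,0,0],[0,0,0],140],
    [[0,0,0],[0,0,0],140]
  ]
}}

```text
time: 12.75
position: [0.4854, 0.3258, 0.0257]
tool_rot: [-2.177, -2.262, 0.003]
ft_force: [-1.1, -0.8, 2.7]
grip_width: 0.603
```

```bash
python3 - <<'E'
from g import *
stat(); snap('4'); 
cv2.imwrite('pics/s4z.png',cv2.resize(cv2.imread('pics/side_4.png')[150:300,200:360],None,fx=4,fy=4,interpolation=cv2.INTER_CUBIC))
E
```

```text
t 12.75 tcp [0.4854 0.3258 0.0257] grasp [0.4854 0.3258 0.0307] z [-0.003 -0.    -1.   ] y [ 0.999  0.038 -0.003] F [-1.1 -0.8  2.7] w 0.603 q [-0.8   0.38  0.19  1.84 -0.09  0.94 -0.53]
```

View pics/s4z.png

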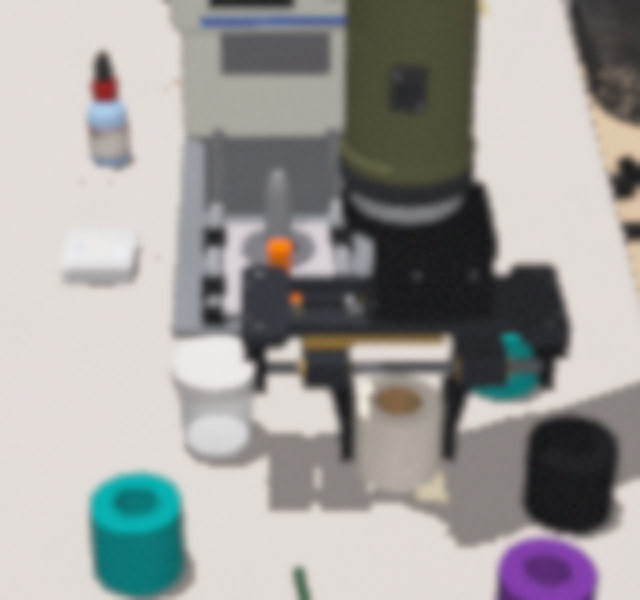

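Request:
{"api": "step_arm", "payload": {
  "plan": [
    [[0,0,0],[0,0,-0.005],140],
    [[0,0,0],[0,0,-0.015],140],
    [[0,0,0],[0,0,-0.03],140],
    [[0,0,0],[0,0,-0.05],140],
    [[0,0,0],[0,0,-0.07],140],
    [[0,0,0],[0,0,-0.09],140],
    [[0,0,0],[0,0,-0.105],140],
    [[0,0,0],[0,0,-0.11],140],
    [[0,0,0],[0,0,-0.11],140],
    [[0,0,0],[0,0,-0.11],140]
  ]
}}

```text
time: 14.1
position: [0.4852, 0.3255, 0.1348]
tool_rot: [-2.177, -2.262, 0.005]
ft_force: [-0.1, 0.4, -2.0]
grip_width: 0.608
```

```bash
python3 - <<'E'
from g import *
stat(); 
rel(np.array([.5658,.1075,.1405]),ori(0))
E
```

```text
t 14.1 tcp [0.4852 0.3255 0.1348] grasp [0.4852 0.3255 0.1398] z [-0.004 -0.001 -1.   ] y [ 0.999  0.038 -0.004] F [-0.1  0.4 -2. ] w 0.608 q [-0.81  0.26  0.21  1.75 -0.06  1.15 -0.55]
turn [-0.0038  0.0009 -0.0033] shift [-0.2209  0.0722 -0.0008] TCP goal [0.5658 0.1075 0.1355]
```

Request:
{"api": "step_arm", "payload": {
  "plan": [
    [[0,0,0],[-0.015,0.005,0],140],
    [[0,0,0],[-0.045,0.015,0],140],
    [[0,0,0],[-0.08,0.026,0],140],
    [[-0.004,0,-0.003],[-0.115,0.038,0],140],
    [[-0.004,0,-0.003],[-0.15,0.049,0],140],
    [[-0.004,0,-0.003],[-0.185,0.06,0],140],
    [[-0.004,0,-0.003],[-0.21,0.069,0],140],
    [[-0.004,0,-0.003],[-0.221,0.072,0],140],
    [[-0.004,0,-0.003],[-0.221,0.072,0],140],
    [[-0.004,0,-0.003],[-0.221,0.072,0],140]
  ]
}}

```text
time: 15.35
position: [0.5655, 0.1092, 0.1353]
tool_rot: [2.173, 2.269, 0.002]
ft_force: [-0.4, 0.2, -0.7]
grip_width: 0.603
```

```bash
python3 - <<'E'
from g import *
stat(); snap('5'); stat()
cv2.imwrite('pics/s5z.png',cv2.resize(cv2.imread('pics/side_5.png')[120:250,200:340],None,fx=4.5,fy=4.5,interpolation=cv2.INTER_CUBIC))
cv2.imwrite('pics/t5z.png',cv2.resize(cv2.imread('pics/top_5.png')[120:230,220:350],None,fx=5,fy=5,interpolation=cv2.INTER_CUBIC))
E
```

```text
t 15.35 tcp [0.5655 0.1092 0.1353] grasp [0.5655 0.1092 0.1403] z [ 0.001  0.001 -1.   ] y [0.999 0.043 0.001] F [-0.4  0.2 -0.7] w 0.603 q [-0.54  0.24  0.35  1.78 -0.09  1.14 -0.12]
t 15.45 tcp [0.5656 0.1093 0.1354] grasp [0.5656 0.1093 0.1404] z [ 0.001  0.001 -1.   ] y [0.999 0.043 0.001] F [-0.5 -0.1 -0.9] w 0.608 q [-0.54  0.24  0.35  1.78 -0.09  1.14 -0.12]
```

View pics/s5z.png

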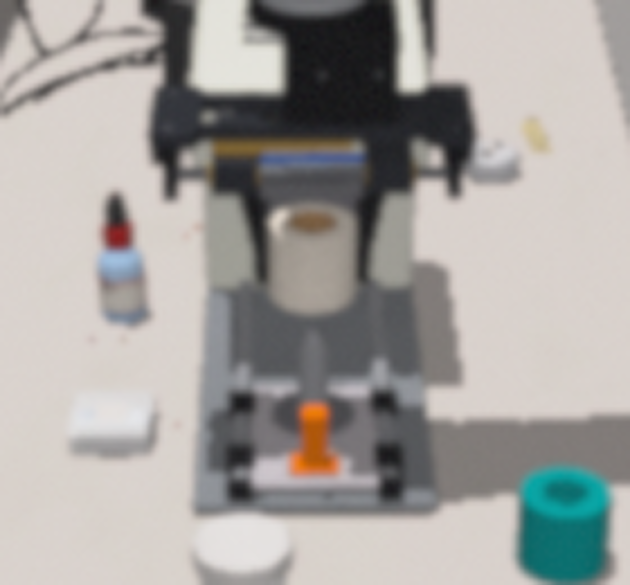

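View pics/t5z.png

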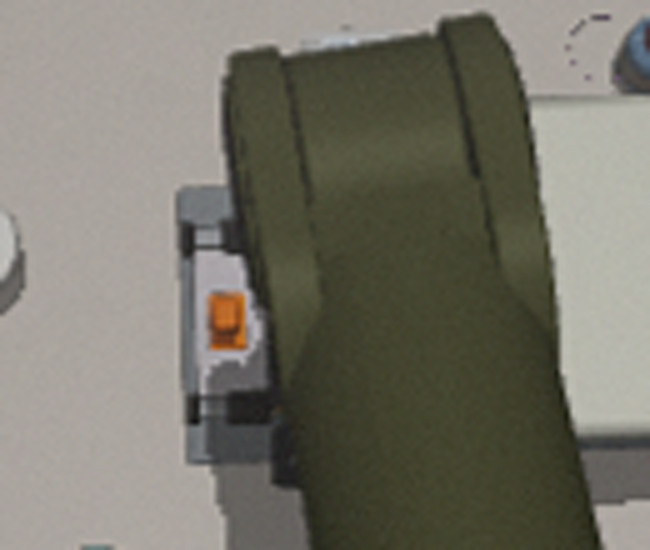

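```bash
python3 - <<'E'
from g import *
S=lambda a:(200+(a[0]+.5)/4.5-.5,120+(a[1]+.5)/4.5-.5)
for a in[(313,222),(313,227)]: print('rolltop',atz('side',S(a),.160))
# project expected roll (x=.5656,y=.1103) & spindle into side
for y in(.1083,.1103,.1123): print(y,((proj('side',(.5656,y,.160))-[200,120]+.5)*4.5-.5).round(1))
print('tip exp',((proj('side',(.566,.1085,.083))-[200,120]+.5)*4.5-.5).round(1), atz('side',S((314,335)),.083))
rel(np.array([.566,.1077,.1405]),ori(0))
E
```

```text
rolltop [0.56635074 0.11313556 0.16      ]
rolltop [0.56613152 0.11987063 0.16      ]
0.1083 [314.5 218.5]
0.1103 [314.4 219.9]
0.1123 [314.3 221.4]
tip exp [314.1 329.1] [0.56580504 0.11591949 0.083     ]
turn [ 0.0011 -0.0005  0.002 ] shift [-0.0016  0.0003 -0.0001] TCP goal [0.566  0.1077 0.1355]
```

Request:
{"api": "step_arm", "payload": {
  "plan": [
    [[0,0,0],[-0.0025,0,0.003],140],
    [[0,0,0.002],[-0.0025,0,0.008],140],
    [[0,0,0.002],[-0.0025,0,0.014],140],
    [[0,0,0.002],[-0.0025,0,0.02],140],
    [[0,0,0.002],[-0.0025,0,0.026],140],
    [[0,0,0.002],[-0.0025,0,0.032],140],
    [[0,0,0.002],[-0.0025,0,0.038],140],
    [[0,0,0.002],[-0.0025,0,0.043],140],
    [[0,0,0.002],[-0.0025,0,0.047],140],
    [[0,0,0.002],[-0.0025,0,0.047],140]
  ]
}}

```text
time: 16.7
position: [0.566, 0.1052, 0.0881]
tool_rot: [2.177, 2.264, 0.001]
ft_force: [-0.1, -0.6, -1.2]
grip_width: 0.608
```

```bash
python3 - <<'E'
from g import *
stat(); cv2.imwrite('pics/s6z.png',cv2.resize(ctrl.get_image('side')[120:250,200:340,::-1],None,fx=4.5,fy=4.5,interpolation=cv2.INTER_CUBIC))
print(ctrl.get_state()['torque'])
E
```

```text
t 16.7 tcp [0.566  0.1052 0.0881] grasp [0.566  0.1052 0.0931] z [ 0.001 -0.    -1.   ] y [0.999 0.039 0.001] F [-0.1 -0.6 -1.2] w 0.608 q [-0.53  0.29  0.34  1.82 -0.11  1.05 -0.1 ]
[-0.05619495 -0.00357351  0.02210966]
```

View pics/s6z.png

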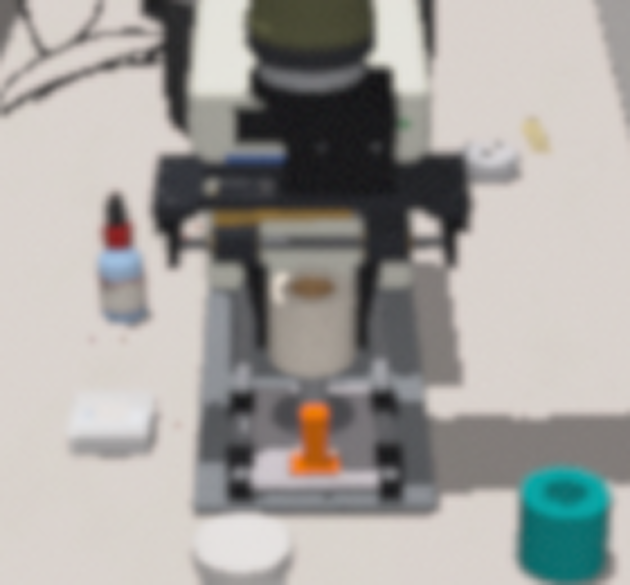

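Request:
{"api": "step_arm", "payload": {
  "plan": [
    [[0,0,0],[0.001,0,0.003],140],
    [[0,0,0],[0.002,0,0.008],140],
    [[0,0,0],[0.002,0,0.013],140],
    [[0,0,0],[0.002,0,0.018],140],
    [[0,0,0],[0.002,0,0.023],140],
    [[0,0,0],[0.002,0,0.028],140],
    [[0,0,0],[0.002,0,0.033],140],
    [[0,0,0],[0.002,0,0.036],140],
    [[0,0,0],[0.002,0,0.038],140],
    [[0,0,0],[0.002,0,0.038],140]
  ]
}}

```text
time: 18.0
position: [0.5662, 0.1072, 0.0504]
tool_rot: [2.177, 2.264, 0.001]
ft_force: [0.0, 0.3, -1.1]
grip_width: 0.603
```

```bash
python3 - <<'E'
from g import *
stat(); cv2.imwrite('pics/s7z.png',cv2.resize(ctrl.get_image('side')[120:250,200:340,::-1],None,fx=4.5,fy=4.5,interpolation=cv2.INTER_CUBIC))
stat()
E
```

```text
t 18.0 tcp [0.5662 0.1072 0.0504] grasp [0.5662 0.1072 0.0554] z [ 0.001 -0.    -1.   ] y [0.999 0.039 0.001] F [ 0.   0.3 -1.1] w 0.603 q [-0.52  0.34  0.33  1.85 -0.13  0.98 -0.09]
t 18.05 tcp [0.5663 0.1072 0.0506] grasp [0.5663 0.1072 0.0556] z [ 0.002  0.    -1.   ] y [0.999 0.039 0.002] F [-0.4 -0.8 -1.7] w 0.605 q [-0.52  0.34  0.33  1.85 -0.13  0.98 -0.09]
```

View pics/s7z.png

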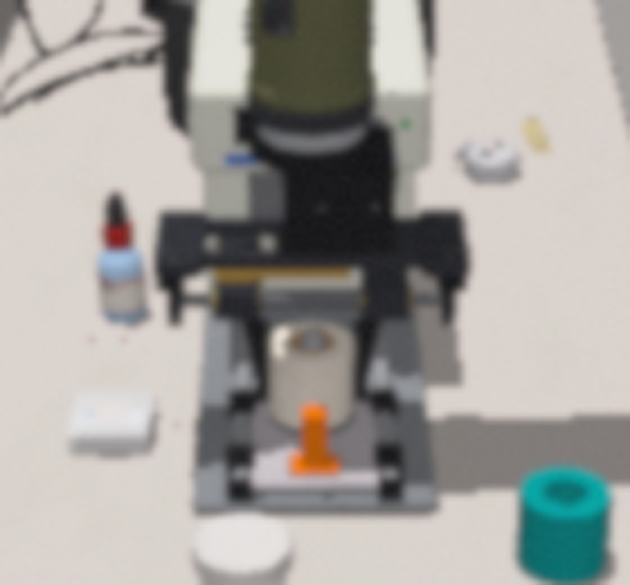

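Request:
{"api": "step_arm", "payload": {
  "plan": [
    [[0,0,0],[0,0,0.001],140],
    [[0,0,0],[0,0,0.0015],140],
    [[0,0,0],[0,0,0.0015],140],
    [[0,0,0],[0,0,0.0015],100],
    [[0,0,0],[0,0,0.0015],70],
    [[0,0,0],[0,0,0.0015],30],
    [[0,0,0],[0,0,0.0015],20],
    [[0,0,0],[0,0,0.0015],20],
    [[0,0,0],[0,0,0.0015],20],
    [[0,0,0],[0,0,0.0015],20]
  ]
}}

```text
time: 19.3
position: [0.5662, 0.1072, 0.049]
tool_rot: [2.177, 2.264, 0.002]
ft_force: [-0.4, -0.2, -0.5]
grip_width: 0.919
```

Request:
{"api": "step_arm", "payload": {
  "plan": [
    [[0,0,0],[0,0,-0.005],20],
    [[0,0,0],[0,0,-0.02],20],
    [[0,0,0],[0,0,-0.045],20],
    [[0,0,0],[0,0,-0.07],20],
    [[0,0,0],[0,0,-0.1],20],
    [[0,0,0],[0.02,0,-0.12],20],
    [[0,0,0],[0.06,0,-0.14],20],
    [[0,0,0],[0.1,0,-0.14],20],
    [[0,0,0],[0.15,0,-0.14],20],
    [[0,0,0],[0.2,0,-0.14],20]
  ]
}}

```text
time: 20.55
position: [0.5584, 0.3084, 0.1907]
tool_rot: [2.177, 2.263, 0.005]
ft_force: [1.2, 1.3, -0.5]
grip_width: 0.923
```

```bash
python3 - <<'E'
from g import *
stat(); snap('8'); stat()
cv2.imwrite('pics/s8z.png',cv2.resize(cv2.imread('pics/side_8.png')[120:250,200:340],None,fx=4.5,fy=4.5,interpolation=cv2.INTER_CUBIC))
cv2.imwrite('pics/t8z.png',cv2.resize(cv2.imread('pics/top_8.png')[150:220,225:335],None,fx=7,fy=7,interpolation=cv2.INTER_CUBIC))
R=ori(np.radians(40)); H=np.array([.5632,.168,.050]); rel(H-.12*R[:,2],R)
E
```

```text
t 20.55 tcp [0.5584 0.3084 0.1907] grasp [0.5584 0.3084 0.1957] z [ 0.003  0.001 -1.   ] y [0.999 0.038 0.003] F [ 1.2  1.3 -0.5] w 0.923 q [-0.74  0.32  0.25  1.56 -0.08  1.27 -0.45]
t 20.65 tcp [0.5556 0.3155 0.1898] grasp [0.5556 0.3155 0.1948] z [ 0.001  0.005 -1.   ] y [0.999 0.049 0.001] F [-0.3  1.  -0.3] w 0.925 q [-0.75  0.32  0.24  1.56 -0.08  1.27 -0.45]
turn [ 0.0039 -0.7029  0.0069] shift [-0.074   0.0008  0.0513] TCP goal [0.5601 0.2419 0.1381]
```

View pics/s8z.png

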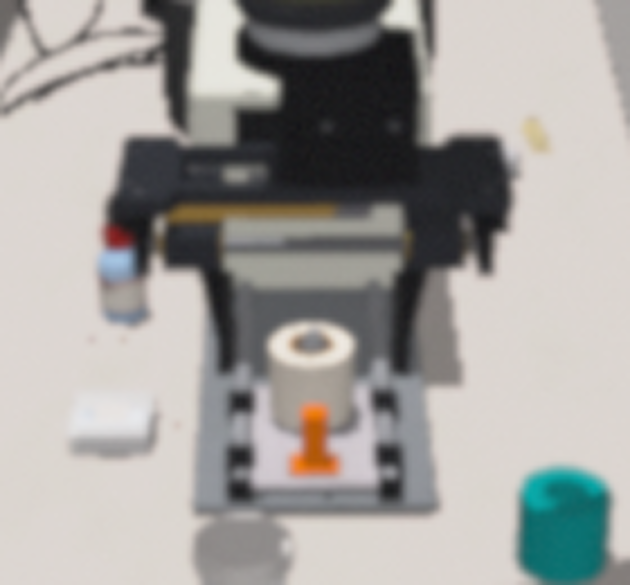

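View pics/t8z.png

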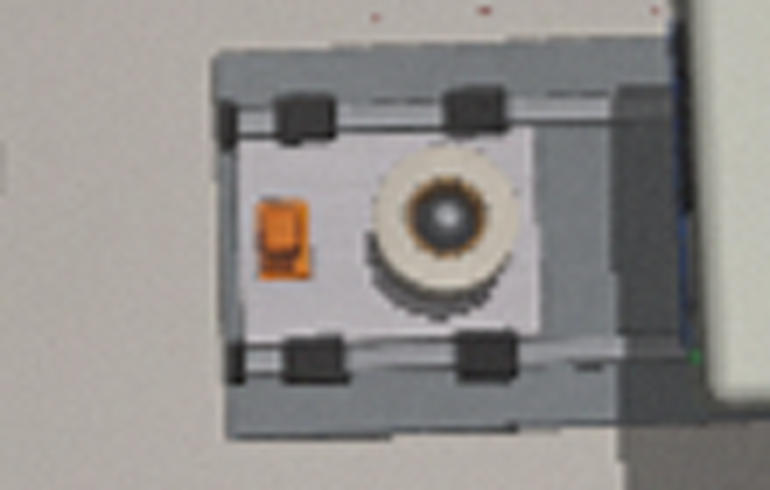

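Request:
{"api": "step_arm", "payload": {
  "plan": [
    [[0,-0.12,0],[-0.002,0,-0.01],110],
    [[0,-0.24,0],[-0.014,0,-0.01],110],
    [[0,-0.36,0],[-0.026,0,0],110],
    [[0,-0.48,0.003],[-0.038,0,0.01],110],
    [[0,-0.6,0.005],[-0.05,0,0.025],110],
    [[0.004,-0.703,0.007],[-0.062,0,0.04],110],
    [[0.004,-0.703,0.007],[-0.074,0.001,0.051],110],
    [[0.004,-0.703,0.007],[-0.074,0.001,0.051],110],
    [[0.004,-0.703,0.007],[-0.074,0.001,0.051],110],
    [[0.004,-0.703,0.007],[-0.074,0.001,0.051],110]
  ],
  "squeeze": 25
}}

```text
time: 21.9
position: [0.5628, 0.2332, 0.1395]
tool_rot: [1.784, 1.838, -0.649]
ft_force: [0.0, -0.6, 1.4]
grip_width: 0.569
```

```bash
python3 - <<'E'
from g import *
stat(); ctrl.get_image('side'); stat()
R=ori(np.radians(40)); H=np.array([.5632,.168,.050]); rel(H,R)
E
```

```text
t 21.9 tcp [0.5628 0.2332 0.1395] grasp [0.5627 0.2365 0.1433] z [ 0.021 -0.644 -0.764] y [1.    0.031 0.002] F [ 0.  -0.6  1.4] w 0.569 q [-0.95  0.61  0.32  1.45  0.37  1.55 -0.71]
t 21.95 tcp [0.5627 0.2334 0.1392] grasp [0.5626 0.2366 0.143 ] z [ 0.021 -0.645 -0.764] y [1.    0.031 0.002] F [-1.   0.6 -0.7] w 0.565 q [-0.95  0.61  0.32  1.45  0.37  1.55 -0.71]
turn [-0.0054  0.0027 -0.0092] shift [ 0.0076 -0.0016  0.1153] TCP goal [0.5633 0.1648 0.0462]
```

Request:
{"api": "step_arm", "payload": {
  "plan": [
    [[0,0,0],[0.004,0,0.01],110],
    [[-0.005,0.003,-0.009],[0.0075,-0.001,0.03],110],
    [[-0.005,0.003,-0.009],[0.0075,-0.0015,0.05],110],
    [[-0.005,0.003,-0.009],[0.0075,-0.0015,0.07],110],
    [[-0.005,0.003,-0.009],[0.0075,-0.0015,0.09],110],
    [[-0.005,0.003,-0.009],[0.0075,-0.0015,0.105],110],
    [[-0.005,0.003,-0.009],[0.0075,-0.0015,0.115],110],
    [[-0.005,0.003,-0.009],[0.0075,-0.0015,0.115],110],
    [[-0.005,0.003,-0.009],[0.0075,-0.0015,0.115],110],
    [[-0.005,0.003,-0.009],[0.0075,-0.0015,0.115],110]
  ]
}}

```text
time: 23.2
position: [0.5632, 0.1654, 0.0458]
tool_rot: [1.773, 1.85, -0.647]
ft_force: [-0.3, 0.2, 0.4]
grip_width: 0.571
```

```bash
python3 - <<'E'
from g import *
stat(); cv2.imwrite('pics/t9z.png',cv2.resize(ctrl.get_image('top')[140:225,225:335,::-1],None,fx=7,fy=7,interpolation=cv2.INTER_CUBIC))
E
```

```text
t 23.2 tcp [0.5632 0.1654 0.0458] grasp [0.563  0.1686 0.0497] z [ 0.026 -0.643 -0.765] y [ 0.999  0.042 -0.001] F [-0.3  0.2  0.4] w 0.571 q [-0.9   0.64  0.33  1.62  0.4   1.33 -0.73]
```

View pics/t9z.png

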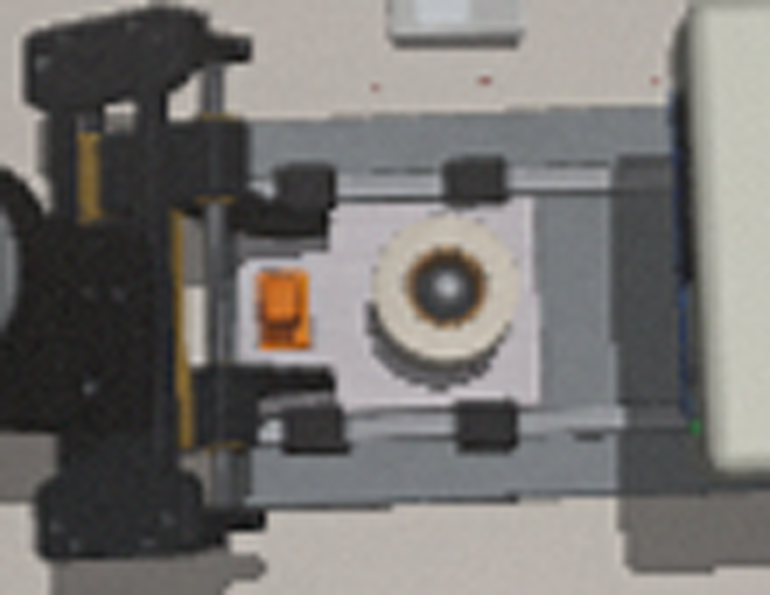

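Request:
{"api": "step_arm", "payload": {
  "plan": [
    [[0,0,0],[0,0,0],180],
    [[0,0,0],[0,0,0],255],
    [[0,0,0],[0,0,0],255],
    [[0,0,0],[0,0,0],255],
    [[0,0,0],[0,0,0],255],
    [[0,0,0],[0,0,0],255],
    [[0,0,0],[0,0,0],255],
    [[0,0,0],[-0.002,0,0.0017],255],
    [[0,0,0],[-0.006,0,0.005],255],
    [[0,0,0],[-0.012,0,0.01],255]
  ]
}}

```text
time: 24.5
position: [0.5634, 0.1491, 0.0454]
tool_rot: [1.773, 1.85, -0.648]
ft_force: [-1.6, 2.3, 0.3]
grip_width: 0.182
```

```bash
python3 - <<'E'
from g import *
stat()
ctrl.get_image('side');stat()
s=ctrl.get_state();R=Ro.from_rotvec(s['tool_rot']).as_matrix();print((R.T@PX).round(4))
# target home: start grasp -> home grasp
rel(np.array([.5625,.1677,.0498])+.1445*PX,ori(np.radians(40)))
E
```

```text
t 24.5 tcp [0.5634 0.1491 0.0454] grasp [0.5633 0.1523 0.0492] z [ 0.026 -0.643 -0.765] y [ 0.999  0.042 -0.002] F [-1.6  2.3  0.3] w 0.182 q [-0.89  0.63  0.34  1.64  0.41  1.31 -0.72]
t 24.55 tcp [0.5635 0.1472 0.0454] grasp [0.5634 0.1504 0.0492] z [ 0.025 -0.644 -0.765] y [ 0.999  0.04  -0.002] F [-0.8  1.2 -0.8] w 0.184 q [-0.89  0.63  0.34  1.64  0.41  1.31 -0.72]
[-0.7646  0.0012  0.6445]
turn [-0.0022  0.0023  0.0002] shift [-0.0976  0.      0.0815] TCP goal [0.5686 0.0201 0.046 ]
```

Request:
{"api": "step_arm", "payload": {
  "plan": [
    [[0,0,0],[-0.006,0,0.005],255],
    [[0,0,0],[-0.015,0,0.0126],255],
    [[0,0,0],[-0.025,0,0.021],255],
    [[0,0,0],[-0.035,0,0.0294],255],
    [[0,0,0],[-0.045,0,0.0378],255],
    [[0,0,0],[-0.055,0,0.0462],255],
    [[0,0,0],[-0.065,0,0.0546],255],
    [[0,0,0],[-0.074,0,0.0621],255],
    [[0,0,0],[-0.081,0,0.0679],255],
    [[0,0,0],[-0.086,0,0.072],255]
  ]
}}

```text
time: 25.8
position: [0.5686, 0.0367, 0.0455]
tool_rot: [1.773, 1.85, -0.647]
ft_force: [4.6, 2.1, -7.1]
grip_width: 0.178
```

```bash
python3 - <<'E'
from g import *
stat()
cv2.imwrite('pics/side_10.png',cv2.resize(ctrl.get_image('side')[110:250,200:340,::-1],None,fx=4.2,fy=4.2,interpolation=cv2.INTER_CUBIC));stat()
rel(np.array([.5625,.1677,.0498])+.145*PX,ori(np.radians(40)))
E
```

```text
t 25.8 tcp [0.5686 0.0367 0.0455] grasp [0.5685 0.0399 0.0493] z [ 0.026 -0.643 -0.765] y [ 0.999  0.042 -0.001] F [ 4.6  2.1 -7.1] w 0.178 q [-0.8   0.55  0.39  1.78  0.47  1.18 -0.65]
t 25.85 tcp [0.5686 0.0357 0.0455] grasp [0.5685 0.039  0.0493] z [ 0.026 -0.643 -0.765] y [ 0.999  0.041 -0.001] F [ 4.7  0.9 -9.7] w 0.181 q [-0.8   0.55  0.39  1.78  0.48  1.18 -0.65]
turn [-0.0007  0.0013  0.0005] shift [-0.0126 -0.0007  0.01  ] TCP goal [0.5686 0.0196 0.046 ]
```

View pics/side_10.png

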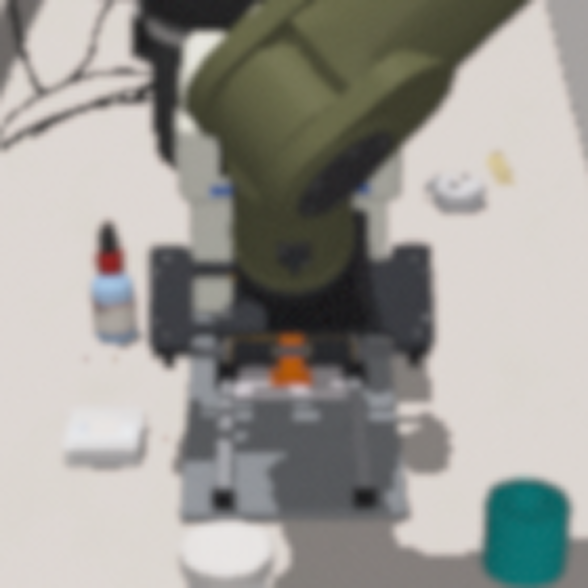

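Request:
{"api": "step_arm", "payload": {
  "plan": [
    [[0,0,0],[-0.003,0,0.0025],255],
    [[0,0,0],[-0.006,0,0.005],255],
    [[0,0,0],[-0.009,0,0.0075],255],
    [[0,0,0],[-0.012,0,0.01],255],
    [[0,0,0],[-0.014,0,0.0117],255],
    [[0,0,0],[-0.016,0,0.0134],255],
    [[0,0,0],[-0.016,0,0.0134],255],
    [[0,0,0],[-0.016,0,0.0134],255],
    [[0,0,0],[-0.016,0,0.0134],255],
    [[0,0,0],[-0.016,0,0.0134],255]
  ]
}}

```text
time: 27.1
position: [0.5694, 0.0195, 0.0455]
tool_rot: [1.772, 1.854, -0.644]
ft_force: [2.8, 8.1, -3.5]
grip_width: 0.179
```

```bash
python3 - <<'E'
from g import *
stat()
s=ctrl.get_state();R=Ro.from_rotvec(s['tool_rot']).as_matrix();g=np.array(s['position'])-.005*R[:,2]
print('travel from outer stop',((g-[.5625,.1677,.0498])@PX).round(4))
E
```

```text
t 27.1 tcp [0.5694 0.0195 0.0455] grasp [0.5693 0.0227 0.0493] z [ 0.028 -0.64  -0.767] y [ 0.999  0.045 -0.001] F [ 2.8  8.1 -3.5] w 0.179 q [-0.78  0.54  0.4   1.8   0.49  1.16 -0.63]
travel from outer stop 0.1451
```

Request:
{"api": "step_arm", "payload": {
  "plan": [
    [[0,0,0],[-0.001,0,0.0008],255],
    [[0,0,0],[-0.002,0,0.0017],255],
    [[0,0,0],[-0.003,0,0.0025],255],
    [[0,0,0],[-0.004,0,0.0033],255],
    [[0,0,0],[-0.004,0,0.0033],255],
    [[0,0,0],[-0.004,0,0.0033],255],
    [[0,0,0],[-0.004,0,0.0033],255],
    [[0,0,0],[-0.004,0,0.0033],255],
    [[0,0,0],[-0.004,0,0.0033],255],
    [[0,0,0],[-0.004,0,0.0033],255]
  ]
}}

```text
time: 28.35
position: [0.5695, 0.0193, 0.0454]
tool_rot: [1.772, 1.86, -0.638]
ft_force: [-3.3, 17.8, 2.9]
grip_width: 0.181
```

```bash
python3 - <<'E'
from g import *
stat()
E
```

```text
t 28.35 tcp [0.5695 0.0193 0.0454] grasp [0.5693 0.0225 0.0493] z [ 0.03  -0.636 -0.771] y [ 0.999  0.048 -0.001] F [-3.3 17.8  2.9] w 0.181 q [-0.78  0.53  0.4   1.81  0.48  1.15 -0.63]
```

Request:
{"api": "step_arm", "payload": {
  "plan": [
    [[0,0,0],[0.003,0,-0.0025],255],
    [[0,0,0],[0.0045,0,-0.0038],255],
    [[0,0,0],[0.0045,0,-0.0038],200],
    [[0,0,0],[0.0045,0,-0.0038],130],
    [[0,0,0],[0.0045,0,-0.0038],130],
    [[0,0,0],[0.0045,0,-0.0038],130],
    [[0,0,0],[0.0045,0,-0.01],130],
    [[0,0,0],[0.0045,0,-0.03],130],
    [[0,0,0],[0.0045,0,-0.06],130],
    [[0,0,0],[0.0045,0,-0.1],130]
  ]
}}

```text
time: 29.6
position: [0.5659, 0.0786, 0.1202]
tool_rot: [1.773, 1.848, -0.652]
ft_force: [0.7, 0.8, 0.9]
grip_width: 0.491
```

Request:
{"api": "step_arm", "payload": {
  "plan": [
    [[0,0,0],[0,0,-0.03],130],
    [[0,0,0],[0,0,-0.07],130],
    [[0,0,0],[0,0,-0.11],130],
    [[0,0,0],[0,0,-0.15],130],
    [[0,0,0],[0.02,0,-0.18],130],
    [[0,0,0],[0.05,0,-0.2],130],
    [[0,0,0],[0.08,0,-0.2],130],
    [[0,0,0],[0.08,0,-0.2],130],
    [[0,0,0],[0.08,0,-0.2],130],
    [[0,0,0],[0.08,0,-0.2],130]
  ]
}}

```text
time: 30.85
position: [0.5595, 0.2669, 0.2223]
tool_rot: [1.775, 1.846, -0.648]
ft_force: [0.5, -0.2, 0.2]
grip_width: 0.487
```

```bash
python3 - <<'E'
from g import *
stat();snap('11');stat()
cv2.imwrite('pics/s11z.png',cv2.resize(cv2.imread('pics/side_11.png')[100:270,190:330],None,fx=3.5,fy=3.5,interpolation=cv2.INTER_CUBIC))
cv2.imwrite('pics/t11z.png',cv2.resize(cv2.imread('pics/top_11.png')[140:225,245:345],None,fx=7,fy=7,interpolation=cv2.INTER_CUBIC))
E
```

```text
t 30.85 tcp [0.5595 0.2669 0.2223] grasp [0.5594 0.2701 0.2261] z [ 0.025 -0.644 -0.765] y [ 0.999  0.039 -0.   ] F [ 0.5 -0.2  0.2] w 0.487 q [-0.98  0.58  0.32  1.32  0.38  1.7  -0.66]
t 30.95 tcp [0.5593 0.2674 0.2219] grasp [0.5592 0.2706 0.2258] z [ 0.025 -0.643 -0.765] y [ 0.999  0.04  -0.001] F [-0.  -0.1 -0.2] w 0.492 q [-0.98  0.58  0.32  1.32  0.38  1.7  -0.66]
```

View pics/s11z.png

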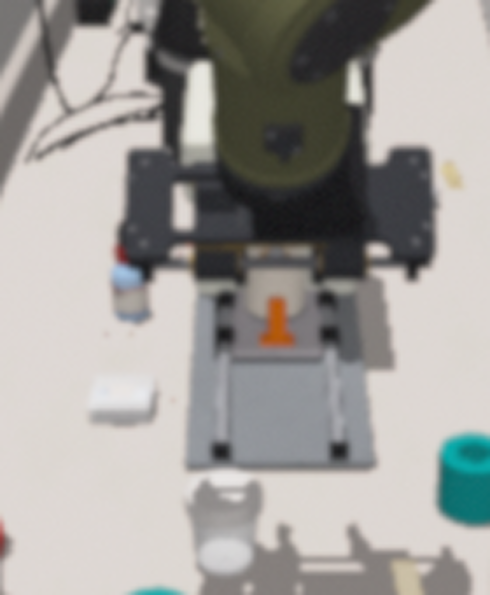

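View pics/t11z.png

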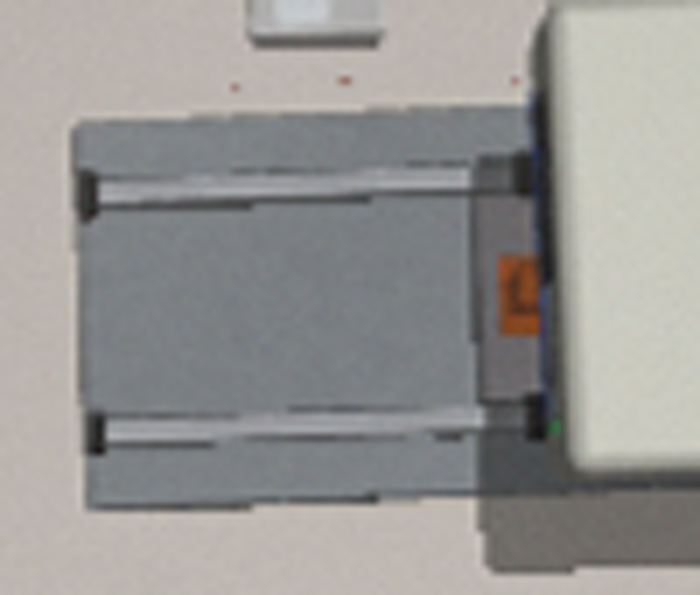

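```bash
python3 - <<'E'
from g import *
def edge(f,row,lo,hi):
    g=cv2.cvtColor(cv2.imread(f),cv2.COLOR_BGR2GRAY).astype(float)
    p=g[row-2:row+3,lo:hi].mean(0); d=np.abs(np.diff(p)); i=d.argmax(); w=d[max(0,i-2):i+3]; return lo+.5+(np.arange(max(0,i-2),max(0,i-2)+len(w))*w).sum()/w.sum()
# blocks' left edges and orange foot left edge (blue channel)
def foot(f,lo,hi,row):
    b=cv2.imread(f).astype(float); s=(b[...,2]-b[...,0])[row-1:row+2,lo:hi].mean(0); d=np.diff(s); i=d.argmax(); j=np.arange(max(0,i-2),i+3); w=np.clip(d[j],0,None); return lo+.5+(j*w).sum()/w.sum()
for f,lo,hi,r in (('top_3',252,272,184),('top_11',308,322,182)):
    u=foot(f'pics/{f}.png',lo,hi,r); print(f,'foot',u,atz('top',(u,r),.022)); 
a=atz('top',(foot('pics/top_3.png',252,272,184),184),.022);b=atz('top',(foot('pics/top_11.png',308,322,182),182),.022);print('travel',(b-a)@PX)
E
```

```text
top_3 foot 261.93356643356645 [0.56269324 0.17721081 0.022     ]
top_11 foot 315.7429149797571 [0.56901941 0.03446256 0.022     ]
travel 0.14288779366148135
```

```bash
python3 - <<'E'
from g import *
for l in('white_cup','coverslips','dropper_bottle'):
    print(l,[(round(d['score'],2),d['rect']) for d in ctrl.cut_out('top',l)][:2])
stat(); print(ctrl.close_job())
E
```

```text
white_cup [(0.52, [204.8, 164.1, 17.9, 15.1])]
coverslips [(0.95, [281.2, 126.3, 19.8, 18.7])]
dropper_bottle [(0.62, [345.0, 120.5, 15.0, 19.0]), (0.23, [310.0, 163.7, 14.9, 38.5])]
t 31.1 tcp [0.559  0.2681 0.2214] grasp [0.5589 0.2713 0.2252] z [ 0.025 -0.643 -0.765] y [ 0.999  0.041 -0.001] F [0.4 0.7 0.1] w 0.488 q [-0.98  0.58  0.32  1.32  0.38  1.7  -0.66]
the job is handed in; nothing more can be done
None
```

The label printer is loaded and the job is handed in, at about 31 s of the 67 s allowed. I pulled the carriage out to its outer stop, set the white roll on the spindle the same way up, and pushed the carriage home with the roll on it. I then opened the jaws and backed the arm clear.

**Outer stop:** the carriage stopped moving while the pull force rose to about 15 N.

**Roll:** the picture after release showed it flat and concentric on the spindle. After the push, the side picture shows it upright under the head, though the gripper partly hid it, so I did not measure its height or centring again.

**Inner stop:** the carriage stopped moving while the push force rose to about 18 N. The arm measured about 145–146 mm of travel. A pixel measurement of the handle's foot gave 142.9 mm; it is only good to about 1–2 mm, and the limit is 141 mm. I trusted the arm and force readings.

**Bystanders:** nothing touched the bottle, cup or box as far as I could see. In the last top view the bottle and box were detected within about 3 pixels of where they started. The cup was partly shadowed or covered, so its detection was smaller and weaker.

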